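# Shut one coolant tank and open the next

## Task

I have just topped up the coolant tank whose cap stands open: tip its captive cap over onto the neck and screw it tight (clockwise, by its fin). Then, for the next top-up, unscrew the round tank's cap and tip it right open on its hinge. Leave the other square tank shut as it is and don't disturb the things standing about.

Things in the scene. Friction and masses are not known exactly. Their poses are not given: they have to be found in the camera images.
- tank_a: White coolant tank fixed to the bench, square, 100 x 100 mm, 92 mm tall. Origin: centre of its underside, z up. On its axis a steel neck, 42 mm across, rim 108 mm up, with a captive grey screw cap in a black strap disc (54 mm across, 4 mm thick) on a hinge at the tank's +x side. A plug under the cap (23 mm wide) reaches 19 mm into the neck. Its cap stands open at the start.
- a_hinge (a point): Middle of the open tank's hinge pin, which lies along the tank's y axis: x = +32 mm, 108 mm up in the tank's frame.
- a_flap (a joint): open tank's hinge angle: 0 = cap flat on neck; grows as the cap tips up and over to the tank's +x; pi/2 = on edge; stop 2.1. Stiff (0.035 N m): stays where left. The thread holds it shut while the cap joint is under about 1.2; it seats only with the cap joint above about 1.35.
- a_cap (a joint): Turn of open tank's cap: 0 = tight, grows counter-clockwise from above (unscrewing), 2.0 = loose stop. Friction 0.02 N m. Cap shut: 52 mm across, 112 to 126 mm above the bench. Its fin points (pi - 2.0 + value) counter-clockwise from the tank's +x: straight away from the hinge when loose.
- a_fin (a point): Point on top of open tank's cap fin: an upright black radial blade on the cap, 10 mm thick, 22 mm long (outwards from the cap centre), 30 mm high (126 to 156 mm above the bench when shut). The point is 16 mm from the cap's axis, 48 mm above the hinge's level when shut. Pushing the fin's side turns the cap.
- tank_b: White coolant tank fixed to the bench, round, 108 mm across (the only round one), 92 mm tall. Origin: centre of its underside, z up. On its axis a steel neck, 42 mm across, rim 108 mm up, with a captive grey screw cap in a black strap disc (54 mm across, 4 mm thick) on a hinge at the tank's +x side. A plug under the cap (23 mm wide) reaches 19 mm into the neck. Shut at the start.
- b_hinge (a point): Middle of the round tank's hinge pin, which lies along the tank's y axis: x = +32 mm, 108 mm up in the tank's frame.
- b_flap (a joint): round tank's hinge angle: 0 = cap flat on neck; grows as the cap tips up and over to the tank's +x; pi/2 = on edge; stop 2.1. Stiff (0.035 N m): stays where left. The thread holds it shut while the cap joint is under about 1.2; it seats only with the cap joint above about 1.35.
- b_cap (a joint): Turn of round tank's cap: 0 = tight, grows counter-clockwise from above (unscrewing), 2.0 = loose stop. Friction 0.02 N m. Cap shut: 52 mm across, 112 to 126 mm above the bench. Its fin points (pi - 2.0 + value) counter-clockwise from the tank's +x: straight away from the hinge when loose.
- b_fin (a point): Point on top of round tank's cap fin: an upright black radial blade on the cap, 10 mm thick, 22 mm long (outwards from the cap centre), 30 mm high (126 to 156 mm above the bench when shut). The point is 16 mm from the cap's axis, 48 mm above the hinge's level when shut. Pushing the fin's side turns the cap.
- tank_c: White coolant tank fixed to the bench, square, 100 x 100 mm, 92 mm tall. Origin: centre of its underside, z up. On its axis a steel neck, 42 mm across, rim 108 mm up, with a captive grey screw cap in a black strap disc (54 mm across, 4 mm thick) on a hinge at the tank's +x side. A plug under the cap (23 mm wide) reaches 19 mm into the neck. Shut at the start; to be left alone.
- c_hinge (a point): Middle of the other square tank's hinge pin, which lies along the tank's y axis: x = +32 mm, 108 mm up in the tank's frame.
- c_flap (a joint): other square tank's hinge angle: 0 = cap flat on neck; grows as the cap tips up and over to the tank's +x; pi/2 = on edge; stop 2.1. Stiff (0.035 N m): stays where left. The thread holds it shut while the cap joint is under about 1.2; it seats only with the cap joint above about 1.35.
- c_cap (a joint): Turn of other square tank's cap: 0 = tight, grows counter-clockwise from above (unscrewing), 2.0 = loose stop. Friction 0.02 N m. Cap shut: 52 mm across, 112 to 126 mm above the bench. Its fin points (pi - 2.0 + value) counter-clockwise from the tank's +x: straight away from the hinge when loose.
- c_fin (a point): Point on top of other square tank's cap fin: an upright black radial blade on the cap, 10 mm thick, 22 mm long (outwards from the cap centre), 30 mm high (126 to 156 mm above the bench when shut). The point is 16 mm from the cap's axis, 48 mm above the hinge's level when shut. Pushing the fin's side turns the cap.
- spray: Bystander: tall white spray bottle, 54 mm across, 238 mm tall, blue head. Origin: centre of its underside.
- lensjar: Bystander: small dark jar with black lid, 48 mm across, 75 mm tall. Origin: centre of its underside.
- glasses: Bystander: safety glasses, 140 mm wide, 45 mm tall, temples pointing 130 mm to its +x. Origin: on the bench under the bridge.
- carton: Bystander: white carton, 85 x 85 x 90 mm. Origin: centre of its underside.
- driver: Bystander: screwdriver lying along its x, about 0.2 m long. Origin: on the bench under its middle.
- gauge: Bystander: stepped aluminium focus gauge, 60 x 30 x 40 mm. Origin: centre of its underside.
- tags: Bystander: shallow aluminium tray, 100 x 140 x 30 mm. Origin: centre of its underside.

How it is judged (in metres and radians):
On the way, in this order (a step that is already met when the one before it is completed fails the run):
1. the open tank's cap is flat on its neck (hinge within 0.1 rad of shut) and screwed tight (within 0.2 rad of the tight stop), before the round tank is opened (value of joint a_flap below 0.1 rad and value of joint a_cap below 0.2 rad and value of joint b_flap below 0.3 rad), for 0.2 s.
2. the round tank's cap is unscrewed and tipped up past 1.4 rad on its hinge (value of joint b_flap above 1.4 rad), for 0.2 s.
At the end, for the whole second after the job is handed in: The tank that stood open is shut: its hinge within 0.1 rad of flat and its cap within 0.2 rad of the tight stop. The round tank's cap stands open, past 1.4 rad on its hinge, and at rest. The other square tank is still shut, hinge within 0.1 rad of flat (value of joint each of a_flap, c_flap below 0.1 rad and value of joint a_cap below 0.2 rad and value of joint b_flap above 1.4 rad and velocity of joint b_flap between -0.1 and 0.1 rad/s); the robot touches nothing.
It fails at once if the other square tank's cap is turned or lifted (its fin moves more than 8 mm) (distance of c_fin from where it was at the start of the episode above 0.008 m).
It fails at once if the round tank's cap is tipped up (past 0.3 rad) before the open tank is flat and tight: two tanks must not stand open at once (value of joint b_flap above 0.3 rad and not (value of joint a_flap below 0.1 rad and value of joint a_cap below 0.2 rad)).
It fails at once if a bystander is shifted more than 25 mm (distance of any of spray, lensjar, glasses, carton, driver, gauge, tags from where it was at the start of the episode above 0.025 m).
It fails at once if the spray bottle or the jar is tipped more than 0.5 rad (angle between any of spray, lensjar's own z axis and vertical above 0.5 rad).
It also fails if it takes over 72 s, if anything falls off the work surface, if the arm or the gripper's body presses on something with over 40 N, if the wrist force passes 120 N, or if a joint passes its speed limit or range.

## Robot

A 7-joint arm with a two-finger parallel gripper is mounted at the origin on the work surface. World frame = base frame: x ahead of the robot, y to its left, z up, the work surface at z = 0. Lengths are in m, angles in degrees, forces in N, time in s.
With the tool pointing down it reaches from about 0.4 to 0.85 m from the base axis. Payload 4.5 kg.
Tool frame: the origin (TCP) lies on the mounting face of the last link; the fingertips stand 173 mm ahead of it and the grasp point (between the pads) lies 155 mm ahead of it; z points along the fingers, y is the line along which they close (so a half turn about z gives the same grasp; the last joint's range is limited). The gripper opens to 85 mm and grips with 20 to 120 N. Pads are 22 mm wide; open, the fingers measure 114 mm over their backs; the gripper's body (76 mm by 85 mm) begins 54 mm behind the grasp point. The pads swing forward as they close: fully open they stand 13 mm farther back than shut.
Start: joints at [78.312, 39.483, -11.15, 89.685, 9.013, 51.709, -12.324], TCP at [0.147, -0.607, 0.405] pointing down, gripper open.
Joint ranges: [-172.22, 172.22], [-26.19, 119.32], [-84.43, 86.54], [7.71, 146.69], [-57.33, 237.33], [2.42, 119.75], [-152.13, 152.13]. Speed limits (degrees/s): [147.25, 147.25, 180, 180, 180, 180, 180].

## Interface

Orientations are given as [roll, pitch, yaw] about the fixed x, y, z axes, in that order (R = Rz(yaw) Ry(pitch) Rx(roll)).
In Python, from plant import sense, capture, r, recognise, cut_out gives the robot as it stands.
- The arm moves only by the tool send_rows, never from a script. Its argument "increments" is a list of rows, each a list of 3 entries, a list of its own where there are three numbers: the turn, a rotation vector about the tool's x, y, z each as a share of 4 degrees, from -1 to 1, then the shift along the tool's x, y, z each as a share of 3 cm, from -1 to 1, then the opening, from 0 (shut) to 1 (fully open). A call has 1 to 8 rows; each row shifts and turns the commanded pose from where the row before left it, along the tool's axes as they then stand; what a row does not reach is not made up. A row lasts 1/12 s, in which the tool goes at most 41.7 mm and 7.16 degrees, less where a joint would pass 70% of its speed; a pose out of reach is approached as far as the arm can. A call with a number of a shift or a turn outside -1 to 1 is refused whole. A call with a gripper value outside its range is refused whole. The fingers move at their own pace and stop on an object; the grip force is fixed at half the most. Time passes only in rows, so rows that do not move let the fingers close. It gives the time, the measured TCP pose, the force, the opening and the grip force at its end, in the units of the state.
- sense(): the state, without advancing time (a new reading comes with each control period).
- capture(name): name is "scene" or "top" or "wrist"; returns a dict with "img" (384x512x3 uint8, red, green, blue), "K" (3x3 intrinsics, pixels), "dist_coeffs" ([k1, k2, p1, p2, k3] as OpenCV has them; the pictures are not rectified), "origin" and "orientation" of the camera in the world. Camera axes: x right, y down, z forward; pixel columns grow to the right and rows downward; lengths in m; the calibration is good to about 2 mm. A picture is of the moment at which its call begins. There is no depth.
- r.hand_in(): hands the job in; it is judged then, once.
Trained networks look in the newest picture that a camera, given by its name, has taken for a name from the list of things; names that differ only in an ending like _2 or _b are one class to them, and where a whole thing is asked for, a point or a joint stands for the part that bears it (a point fixed in the world has none). Each returns a list of dicts, best first, with "conf" (0 to 1); they miss things now and then, are a little off and sometimes report something else, mostly with a low value. They report only what shows in the picture. A call takes as long as a camera call.
- recognise(camera, name): "position" ([column, row] in pixels, amid what is visible of it).
- cut_out(camera, name): "pixels" (384x512 bool, what is visible of it) and "position" ([column, row] in pixels, amid what is visible of it).
The state is a dict: "time_s": time; "joint_pos": joint angles; "joint_vel": joint speeds; "tau": joint torques, N m; "tcp_pos": TCP position; "eef_rot": TCP orientation; "wrist_force": force on the tool from outside, world axes, zero at the start; "ft_torque": the same for the moment, N m; "opening": finger opening in m; "grip_force": force on a finger pad.
Only numpy, scipy, OpenCV 4.12 (cv2) and the standard library are available. Lean on these libraries where they do the work, as an engineer would, in place of code of your own. Each camera call takes 0.05 s, during which the arm holds its last target. There are 200 camera calls.

## Working session

There is one attempt and no reset: what is moved stays moved. The work goes in short steps, Python scripts to look and compute and a tool call to move; the robot and the scene stay as the last step left them, time stands still between calls to the robot, and variables do not carry over. Pictures are saved under pics/ and viewed, at most 10 in all, crops included, and the job is handed in when it is done.

Besides the shell and the picture viewer there is one more tool, called after ">>>" as name(argument=value, ...) on one line, values as JSON. send_rows: Moves the arm, as the interface text tells. Its arguments: {"type":"object","properties":{"increments":{"type":"array"}},"required":["increments"]}

```bash
ls; mkdir -p pics; python3 - <<'E'
from plant import sense,capture,r,recognise,cut_out
import cv2,numpy as np
s=sense();print({k:np.round(v,3).tolist() for k,v in s.items()})
ims=[]
for c in("scene","top","wrist"):
    d=capture(c);cv2.imwrite(f"pics/{c}0.png",d["img"][:,:,::-1]);np.save(f"pics/{c}0.npy",d,allow_pickle=True)
    print(c,np.round(d["origin"],3),np.round(d["orientation"],3),np.round(d["K"],1).tolist(),d["dist_coeffs"])
for c in("scene","top"):
  for n in("tank_a","tank_b","a_fin","a_cap","b_fin","c_fin","spray","lensjar","glasses","carton","driver","gauge","tags"):
    print(c,n,[(np.round(x["position"]).tolist(),round(x["conf"],2)) for x in recognise(c,n)])
E
```

```text
pics
{'time_s': 0.0, 'joint_pos': [78.313, 39.531, -11.143, 89.746, 9.013, 51.708, -12.324], 'joint_vel': [-0.02, -0.075, -0.05, -0.019, -0.047, 0.034, 0.003], 'tau': [-0.0, -53.961, -1.267, -15.854, 0.009, 0.009, -0.0], 'tcp_pos': [0.147, -0.607, 0.404], 'eef_rot': [-179.897, 0.009, 13.628], 'wrist_force': [-0.702, 0.594, -0.155], 'ft_torque': [0.019, 0.003, -0.033], 'grip_force': 0.0, 'opening': 0.085}
scene [ 1.019 -0.327  0.747] [-138.506   -1.081   52.39 ] [[386.9, 0.0, 253.7], [0.0, 386.9, 188.8], [0.0, 0.0, 1.0]] [0.02868513 0.         0.         0.         0.        ]
top [ 0.45  -0.014  1.295] [-174.074    1.159  -89.699] [[445.3, 0.0, 254.7], [0.0, 445.3, 195.3], [0.0, 0.0, 1.0]] [-0.15325987  0.          0.          0.          0.        ]
wrist [ 0.214 -0.59   0.374] [ 1.64219e+02  6.90000e-02 -7.63350e+01] [[306.7, 0.0, 259.4], [0.0, 306.7, 193.0], [0.0, 0.0, 1.0]] [-0.06477958  0.          0.          0.          0.        ]
scene tank_a [([327.0, 142.0], 0.94), ([240.0, 212.0], 0.84), ([94.0, 249.0], 0.77)]
scene tank_b [([327.0, 142.0], 0.94), ([240.0, 212.0], 0.84), 
[... 647 characters left out ...]
, 0.96), ([370.0, 229.0], 0.95), ([260.0, 188.0], 0.78), ([261.0, 172.0], 0.67)]
top tank_b [([148.0, 207.0], 0.96), ([370.0, 229.0], 0.95), ([260.0, 188.0], 0.78), ([261.0, 172.0], 0.67)]
top a_fin [([261.0, 168.0], 0.59), ([370.0, 231.0], 0.54), ([262.0, 191.0], 0.51)]
top a_cap [([260.0, 168.0], 0.45), ([260.0, 193.0], 0.41)]
top b_fin []
top c_fin [([375.0, 232.0], 0.74)]
top spray [([311.0, 208.0], 0.82)]
top lensjar [([210.0, 221.0], 0.59), ([255.0, 190.0], 0.47)]
top glasses [([269.0, 256.0], 0.86), ([376.0, 230.0], 0.44)]
top carton [([211.0, 138.0], 0.61)]
top driver [([312.0, 145.0], 0.79), ([372.0, 231.0], 0.32)]
top gauge [([157.0, 162.0], 0.71)]
top tags [([375.0, 152.0], 0.75)]
```

```bash
python3 - <<'E'
import cv2
t=cv2.imread("pics/top0.png");cv2.imwrite("pics/top0c.png",cv2.resize(t[110:290,110:430],None,fx=2.5,fy=2.5,interpolation=cv2.INTER_CUBIC))
t=cv2.imread("pics/scene0.png");cv2.imwrite("pics/scene0c.png",cv2.resize(t[90:380,40:420],None,fx=2.05,fy=2.05,interpolation=cv2.INTER_CUBIC))
E
```

```text
(no output)
```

View pics/top0c.png

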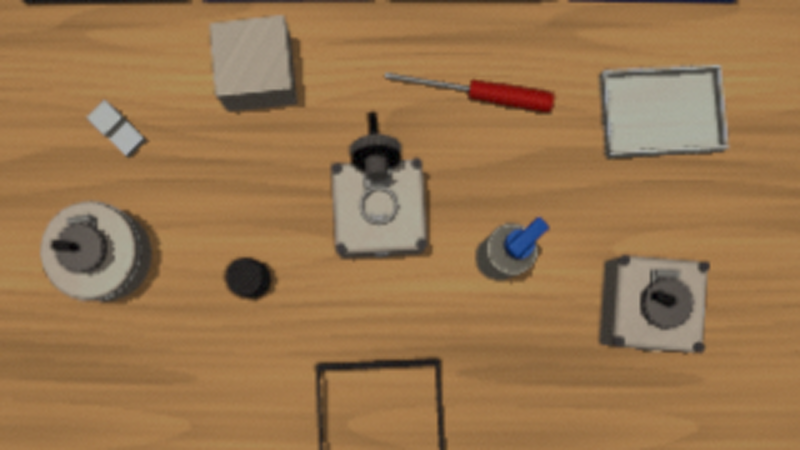

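View pics/scene0c.png

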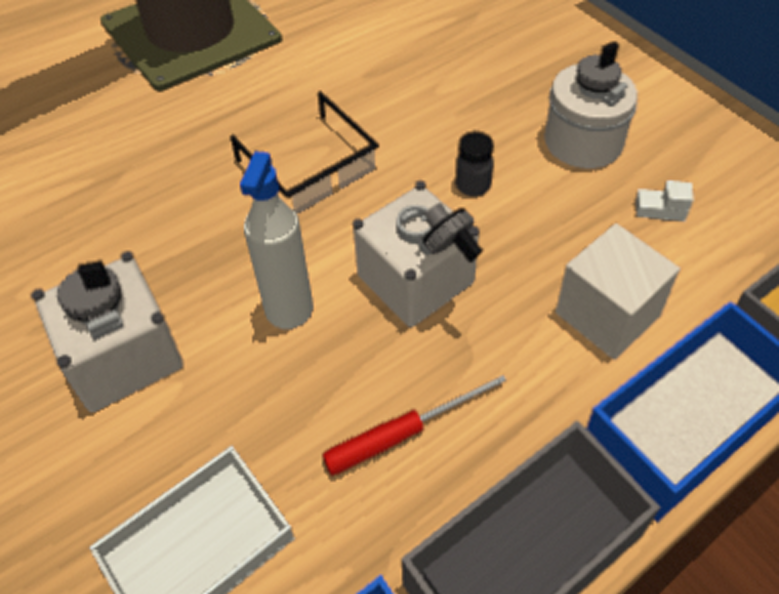

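The top view shows the open tank A (neck at crop (379,205), hinge towards world +x, fin at (372,120)). The round tank B is at left, cap (82,247) with its fin pointing left. Tank C is at right.

```bash
cat > h.py <<'E'
import numpy as np,cv2
from scipy.spatial.transform import Rotation as Ro
def ray(d,p,z):
    u=cv2.undistortPoints(np.array([[p]],float),np.array(d["K"]),np.array(d["dist_coeffs"]))[0,0]
    v=Ro.from_euler('xyz',d["orientation"],degrees=True).apply([u[0],u[1],1]);o=np.array(d["origin"])
    return o+v*(z-o[2])/v[2]
def proj(d,P):
    R=Ro.from_euler('xyz',d["orientation"],degrees=True).inv()
    q=R.apply(np.atleast_2d(P)-d["origin"])
    return cv2.projectPoints(q,np.zeros(3),np.zeros(3),np.array(d["K"]),np.array(d["dist_coeffs"]))[0][:,0]
E
python3 - <<'E'
from h import *
d=np.load("pics/top0.npy",allow_pickle=True).item()
s=np.load("pics/scene0.npy",allow_pickle=True).item()
f=lambda x,y,z:print(x,y,np.round(ray(d,(110+x/2.5,110+y/2.5),z),4))
g=lambda x,y,z:print('S',x,y,np.round(ray(s,(40+x/2.05,90+y/2.05),z),4))
print("A neck");f(379,206,.108)
print("A corners");[f(*p,.096) for p in((338,168),(416,163),(427,243),(342,249))]
print("A flap, fin tip");f(376,150,.14);f(372,114,.12)
print("B cap");f(85,247,.126);f(80,221,.108);f(56,244,.156);print("B body");f(89,251,.092)
print("C cap");f(667,302,.126)
print("S A neck");g(414,222,.108);print("S A corners");[g(*p,.094) for p in((357,223),(420,185),(410,274))]
print("B cap");g(599,72,.126)
print("bystanders spray,jar,carton");f(515,242,.2);f(249,277,.075);f(252,55,.09)
print("glasses");[f(*p,.045) for p in((318,367),(440,360))]; print("driver");f(385,75,.01);f(552,103,.02)
E
```

```text
A neck
379 206 [ 0.5805 -0.0077  0.108 ]
A corners
338 168 [0.6233 0.0371 0.096 ]
416 163 [ 0.629  -0.0477  0.096 ]
427 243 [ 0.5418 -0.0596  0.096 ]
342 249 [0.535  0.0321 0.096 ]
A flap, fin tip
376 150 [ 0.6361 -0.0045  0.14  ]
372 114 [6.784e-01 1.000e-04 1.200e-01]
B cap
85 247 [0.5336 0.3059 0.126 ]
80 221 [0.5632 0.3172 0.108 ]
56 244 [0.5344 0.3288 0.156 ]
B body
89 251 [0.5317 0.3106 0.092 ]
C cap
667 302 [ 0.4777 -0.3121  0.126 ]
S A neck
S 414 222 [ 0.5847 -0.0097  0.108 ]
S A corners
S 357 223 [ 0.5398 -0.0525  0.094 ]
S 420 185 [0.5357 0.0349 0.094 ]
S 410 274 [ 0.6284 -0.047   0.094 ]
B cap
S 599 72 [0.5391 0.3067 0.126 ]
bystanders spray,jar,carton
515 242 [ 0.5351 -0.1425  0.2   ]
249 277 [0.5052 0.1351 0.075 ]
252 55 [0.7511 0.1341 0.09  ]
glasses
318 367 [0.4063 0.06   0.045 ]
440 360 [ 0.4148 -0.0762  0.045 ]
driver
385 75 [ 0.7466 -0.0138  0.01  ]
552 103 [ 0.7118 -0.2087  0.02  ]
```

>>> send_rows(increments=[[[0,0,0],[0,0,-1],0],[[0,0,0],[0,0,-1],0],[[0,0,0],[1,-0.7,0],0],[[0,0,0],[1,-0.7,0],0],[[0,0,0],[1,-0.7,0],0],[[0,0,0],[1,-0.7,0],0],[[0,0,0],[1,-0.7,0],0],[[0,0,0],[1,-0.7,0],0]])

```text
time_s: 2.12
tcp_pos: [0.2934, -0.4411, 0.4649]
eef_rot: [180.0, -0.0, 13.6]
wrist_force: [-0.0, 0.3, -0.6]
opening: -0.0003
grip_force: 0.0
```

>>> send_rows(increments=[[[0,0,0],[1,-0.7,0],0],[[0,0,0],[1,-0.7,0],0],[[0,0,0],[1,-0.7,0],0],[[0,0,0],[1,-0.7,0],0],[[0,0,0],[1,-0.7,0],0],[[0,0,0],[1,-0.7,0],0],[[0,0,0],[1,-0.7,0],0],[[0,0,0],[1,-0.7,0],0]])

```text
time_s: 2.78
tcp_pos: [0.4871, -0.2212, 0.4649]
eef_rot: [180.0, -0.0, 13.6]
wrist_force: [0.9, -1.1, 0.2]
opening: -0.0003
grip_force: 0.0
```

>>> send_rows(increments=[[[0,0,0],[1,-0.68,0],0],[[0,0,0],[1,-0.68,0],0],[[0,0,0],[1,-0.68,0],0],[[0,0,0],[1,-0.68,0],0],[[0,0,0],[1,-0.68,0],0],[[0,0,0],[1,-0.68,0],0],[[0,0,0],[1,-0.68,0],0],[[0,0,0],[1,-0.68,0],0]])

```text
time_s: 3.45
tcp_pos: [0.6819, -0.0061, 0.4647]
eef_rot: [180.0, 0.0, 13.6]
wrist_force: [0.4, -0.2, 0.5]
opening: 0.0001
grip_force: 0.0
```

>>> send_rows(increments=[[[0,0,-1],[1,0,0],0],[[0,0,-1],[0,0,0],0],[[0,0,-1],[0,0,0],0],[[0,0,-1],[0,0,0],0],[[0,0,-1],[0,0,0],0],[[0,0,-1],[0,0,0],0],[[0,0,-1],[0,0,0],0],[[0,0,-1],[0,0,0],0]])

```text
time_s: 4.12
tcp_pos: [0.7101, -0.0006, 0.4646]
eef_rot: [180.0, 0.0, 45.8]
wrist_force: [0.3, 0.1, 0.7]
opening: 0.0
grip_force: 0.0
```

```bash
python3 - <<'E'
from plant import sense
print(sense()["joint_pos"])
E
```

```text
[  4.91739579  44.46544331 -19.17780366  67.78259562  14.18697863
  69.97533667 -58.15380573]
```

>>> send_rows(increments=[[[0,0,-1],[0,0,0],0],[[0,0,-1],[0,0,0],0],[[0,0,-1],[0,0,0],0],[[0,0,-1],[0,0,0],0],[[0,0,-1],[0,0,0],0],[[0,0,-1],[0,0,0],0],[[0,0,-1],[0,0,0],0],[[0,0,-1],[0,0,0],0]])

```text
time_s: 4.78
tcp_pos: [0.7101, -0.0006, 0.4645]
eef_rot: [-180.0, 0.0, 77.8]
wrist_force: [-0.4, -0.7, 0.7]
opening: 0.0
grip_force: 0.0
```

>>> send_rows(increments=[[[0,0,-1],[0,0,0],0],[[0,0,-1],[0,0,0],0],[[0,0,-1],[0,0,0],0],[[0,0,-1],[0,0,0],0],[[0,0,-1],[0,0,0],0],[[0,0,-1],[0,0,0],0],[[0,0,-1],[0,0,0],0],[[0,0,-1],[0,0,0],0]])

```text
time_s: 5.45
tcp_pos: [0.7101, -0.0007, 0.4645]
eef_rot: [-180.0, 0.0, 109.8]
wrist_force: [1.1, 0.4, -0.2]
opening: 0.0
grip_force: 0.0
```

>>> send_rows(increments=[[[0,0,-1],[0,0,0],0],[[0,0,-1],[0,0,0],0],[[0,0,-1],[0,0,0],0],[[0,0,-1],[0,0,0],0],[[0,0,-1],[0,0,0],0],[[0,0,-1],[0,0,0],0],[[0,0,-1],[0,0,0],0],[[0,0,-1],[0,0,0],0]])

```text
time_s: 6.12
tcp_pos: [0.7101, -0.0007, 0.4645]
eef_rot: [-180.0, 0.0, 141.8]
wrist_force: [-0.3, 0.7, 0.3]
opening: -0.0
grip_force: 0.0
```

>>> send_rows(increments=[[[0,0,-1],[0,0,0],0],[[0,0,-1],[0,0,0],0],[[0,0,-1],[0,0,0],0],[[0,0,-1],[0,0,0],0],[[0,0,-1],[0,0,0],0],[[0,0,-1],[0,0,0],0],[[0,0,-1],[0,0,0],0],[[0,0,-1],[0,0,0],0]])

```text
time_s: 6.78
tcp_pos: [0.7101, -0.0007, 0.4645]
eef_rot: [-180.0, -0.0, 173.8]
wrist_force: [0.4, -0.6, 0.4]
opening: -0.0
grip_force: 0.0
```

>>> send_rows(increments=[[[0,0,-1],[0,0,0],0],[[0,0,-1],[0,0,0],0],[[0,0,-0.7],[0,0,0],0],[[0,0,0],[0,0,0],0]])

```text
time_s: 7.12
tcp_pos: [0.7102, -0.0008, 0.4644]
eef_rot: [-180.0, -0.0, -175.5]
wrist_force: [0.6, 0.2, 0.5]
opening: 0.0005
grip_force: 0.0
```

```bash
python3 - <<'E'
from plant import sense,capture
import cv2,numpy as np
print(sense()["joint_pos"])
d=capture("wrist");np.save("pics/w1.npy",d,allow_pickle=True)
cv2.imwrite("pics/w1.png",cv2.resize(d["img"][:,:,::-1],None,fx=1.5,fy=1.5))
E
```

```text
[ 17.6638674   50.52725063 -52.1206314   66.86789075  38.3217851
  79.29546126  64.50800656]
```

View pics/w1.png

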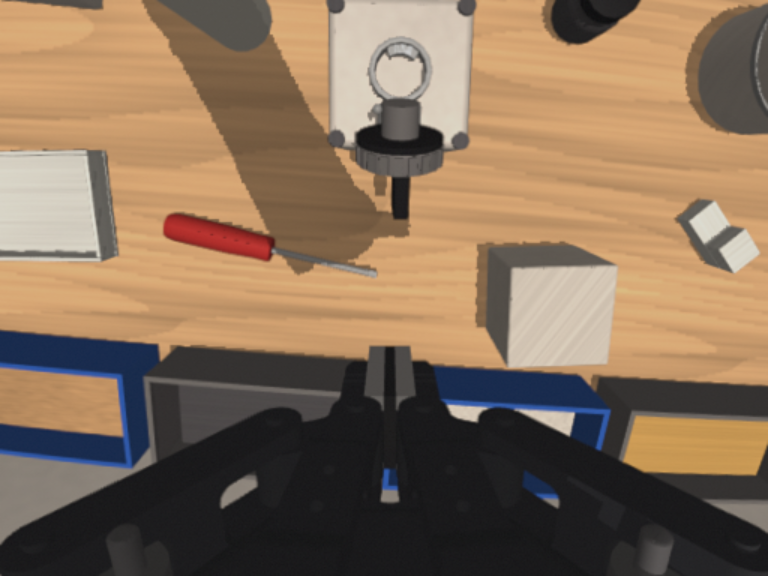

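The wrist view shows tank A's neck at (400,69), the plug and fin in line, the fin end at (401,216), and clear space at the fingers.

```bash
python3 - <<'E'
from h import *
d=np.load("pics/w1.npy",allow_pickle=True).item()
f=lambda x,y,z:print(x,y,z,np.round(ray(d,(x/1.5,y/1.5),z),4))
f(400,69,.108);f(401,214,.13)
for p in((337,5),(467,5),(338,139),(460,141)):f(*p,.094)
# predicted fin top corner for thetas
c=np.array([.583,-.009]);y=np.radians(4.5)
for t in(1.5,1.7,1.9,2.1):
  q=[(-59*np.cos(t)+h*np.sin(t),59*np.sin(t)+h*np.cos(t)) for h in(0,48)]
  P=[[c[0]+(.032+a/1e3)*np.cos(y),c[1]+(.032+a/1e3)*np.sin(y),.108+b/1e3] for a,b in q]
  print(t,np.round(proj(d,P)*1.5).tolist())
E
```

```text
400 69 0.108 [ 0.5823 -0.0033  0.108 ]
401 214 0.13 [0.675  0.0047 0.13  ]
337 5 0.094 [ 0.5424 -0.0486  0.094 ]
467 5 0.094 [0.5354 0.0382 0.094 ]
338 139 0.094 [ 0.6295 -0.0431  0.094 ]
460 141 0.094 [0.624  0.0433 0.094 ]
1.5 [[392.0, 103.0], [391.0, 192.0]]
1.7 [[392.0, 125.0], [391.0, 210.0]]
1.9 [[391.0, 147.0], [391.0, 223.0]]
2.1 [[391.0, 166.0], [391.0, 231.0]]
```

```bash
python3 - <<'E'
from h import *
from plant import sense,capture
d=np.load("pics/w1.npy",allow_pickle=True).item()
print(proj(d,[[.7102,-.0008,.2914],[.7102,-.0008,.31]])*1.5,d["origin"],d["orientation"])
t=capture("top");s=capture("scene")
cv2.imwrite("pics/t2.png",np.hstack([cv2.resize(x[:,:,::-1],None,fx=4,fy=4,interpolation=cv2.INTER_CUBIC) for x in(t["img"][120:240,210:310],s["img"][70:190,180:280])]))
np.save("pics/t2.npy",t,allow_pickle=True)
for c,dd,p in(("tip",0,0),):
  P=[[.7102,-.0008,.2914]];print(proj(t,P),proj(s,P))
E
```

```text
[[387.43213527 370.03740715]
 [387.16908817 397.01580536]] [ 0.64175501 -0.0055074   0.4342968 ] [1.64309436e+02 4.01339748e-02 9.45066112e+01]
[[258.39807938 127.89302603]] [[291.24045019 170.83438463]]
```

View pics/t2.png

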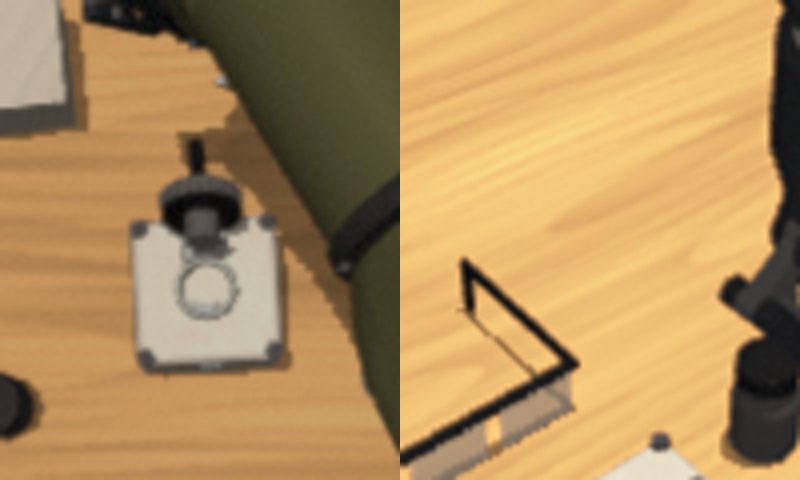

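>>> send_rows(increments=[[[0,0,0],[0,0.13,1],0],[[0,0,0],[0,0,1],0],[[0,0,0],[0,0,1],0],[[0,0,0],[0,0,1],0],[[0,0,0],[0,0,1],0],[[0,0,0],[0.3,0,0.1],0],[[0,0,0],[0.4,0,0],0],[[0,0,0],[0.4,0,-0.05],0]])

```text
time_s: 7.93
tcp_pos: [0.6805, 0.001, 0.3148]
eef_rot: [179.9, 0.8, -175.7]
wrist_force: [18.8, -0.4, 12.4]
opening: -0.0004
grip_force: 9.6
```

>>> send_rows(increments=[[[0,0,0],[0.3,0,-0.05],0],[[0,0,0],[0.3,0,-0.05],0],[[0,0,0],[0.3,0,-0.05],0],[[0,0,0],[0.3,0,-0.05],0],[[0,0,0],[0.3,0,-0.05],0],[[0,0,0],[0.3,0,-0.05],0],[[0,0,0],[0,0,0],0]])

```text
time_s: 8.52
tcp_pos: [0.6229, -0.0033, 0.3243]
eef_rot: [-180.0, 0.2, -175.6]
wrist_force: [0.6, -0.1, -0.6]
opening: 0.0002
grip_force: 0.2
```

```bash
python3 - <<'E'
from plant import sense,capture
import cv2,numpy as np
print(sense()["joint_pos"])
w=capture("wrist");s=capture("scene")
cv2.imwrite("pics/p3.png",np.hstack([cv2.resize(x[:,:,::-1],(400,300)) for x in(w["img"],s["img"][60:285,100:400])]))
E
```

```text
[ 21.36289118  52.37055478 -49.12882454  93.27707031  46.08262521
  56.38411083  50.73100764]
```

View pics/p3.png

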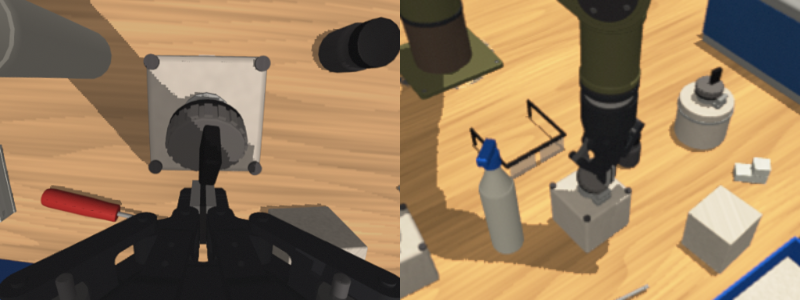

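The cap is about half way over, with the fin ahead of the fingers, and the spray is clear. I'll keep going.

>>> send_rows(increments=[[[0,0,0],[0.3,0,0],0],[[0,0,0],[0.3,0,0],0],[[0,0,0],[0.3,0,0],0],[[0,0,0],[0.2,0,0],0],[[0,0,0],[0.1,0,0],0],[[0,0,0],[0.1,0,0],0],[[0,0,0],[0,0,0],0]])

```text
time_s: 9.2
tcp_pos: [0.5895, -0.0071, 0.3221]
eef_rot: [179.9, 0.8, -175.7]
wrist_force: [17.7, -1.1, -10.5]
opening: -0.0001
grip_force: 8.7
```

```bash
python3 - <<'E'
from plant import sense,capture
import cv2,numpy as np
print(sense()["wrist_force"])
w=capture("wrist");s=capture("scene");np.save("pics/w4.npy",w,allow_pickle=True)
cv2.imwrite("pics/p4.png",np.hstack([cv2.resize(x[:,:,::-1],(400,300)) for x in(w["img"],s["img"][60:285,100:400])]))
E
```

```text
[ 17.74990038  -1.0656151  -10.49071693]
```

View pics/p4.png

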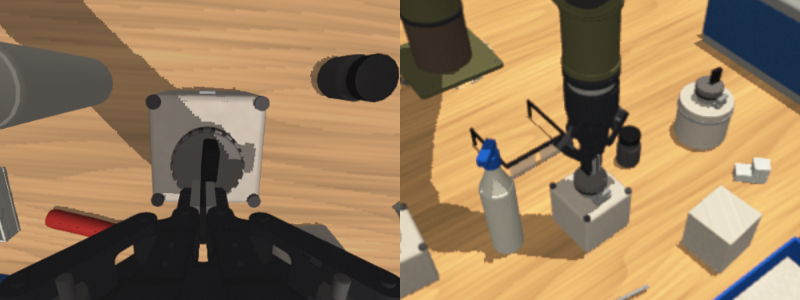

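```bash
python3 - <<'E'
from h import *
d=np.load("pics/w4.npy",allow_pickle=True).item()
print(d["origin"],proj(d,[[.5895,-.0071,.149]]))
cv2.imwrite("pics/w4c.png",cv2.resize(d["img"][130:290,180:360,::-1],None,fx=3.5,fy=3.5,interpolation=cv2.INTER_CUBIC))
E
```

```text
[ 0.52149303 -0.01147397  0.29100749] [[257.4661043  241.91398197]]
```

View pics/w4c.png

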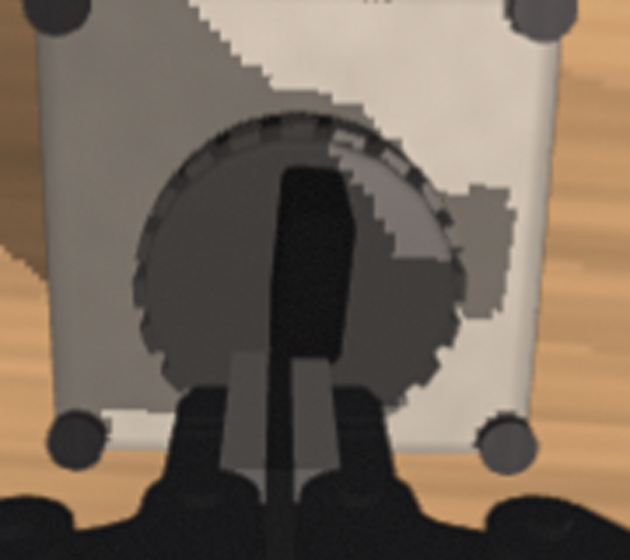

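>>> send_rows(increments=[[[0,0,0],[-0.25,0,0],0],[[0,0,0],[0,0,-0.6],0.4],[[0,0,0],[0.25,0.1,-0.7],0.4],[[0,0,0],[0,0,0],0.4],[[0,0,0],[0,0,0],0.4]])

```text
time_s: 9.72
tcp_pos: [0.584, -0.0031, 0.3613]
eef_rot: [-180.0, 0.0, -175.6]
wrist_force: [0.3, 0.4, -0.3]
opening: 0.0339
grip_force: 0.0
```

```bash
python3 - <<'E'
from h import *
from plant import sense,capture
d=capture("wrist");s=sense();print(s["tcp_pos"],s["eef_rot"],s["opening"],s["joint_pos"][6])
p=np.array(s["tcp_pos"]);print(proj(d,[p+[0,0,-.21],p+[0,0,-.24]]))
cv2.imwrite("pics/w5c.png",cv2.resize(d["img"][110:300,150:370,::-1],None,fx=3.1,fy=3.1,interpolation=cv2.INTER_CUBIC))
np.save("pics/w5.npy",d,allow_pickle=True)
E
```

```text
[ 0.58383493 -0.00362582  0.36040144] [-1.79967756e+02 -7.55799589e-02 -1.75580394e+02] 0.0343715219239 49.89868851371446
[[257.69560752 219.83516739]
 [257.94539715 205.07847955]]
```

View pics/w5c.png

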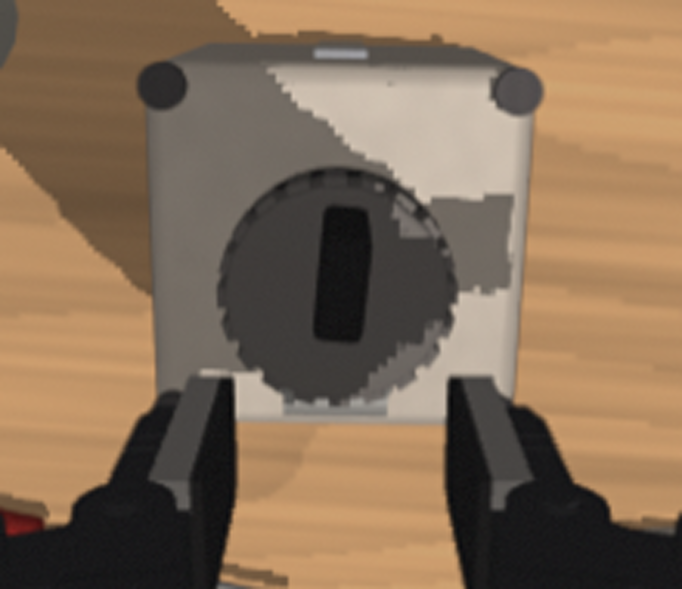

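>>> send_rows(increments=[[[0,0,0],[0,0,1],0.4],[[0,0,0],[0,0,0.7],0.4],[[0,0,0],[0,0,0.2],0.3],[[0,0,0],[0,0,0],0.2],[[0,0,0],[0,0,0],0.16],[[0,0,0],[0,0,0],0.16]])

```text
time_s: 10.27
tcp_pos: [0.5844, -0.0031, 0.305]
eef_rot: [180.0, 0.1, -175.6]
wrist_force: [0.5, 0.4, 0.0]
opening: 0.0133
grip_force: 0.0
```

>>> send_rows(increments=[[[0,0,1],[0,0,0],0.16],[[0,0,1],[0,0,0],0.16],[[0,0,1],[0,0,0],0.16],[[0,0,1],[0,0,0],0.16],[[0,0,1],[0,0,0],0.16],[[0,0,1],[0,0,0],0.16],[[0,0,1],[0,0,0],0.16],[[0,0,1],[0,0,0],0.16]])

```text
time_s: 10.93
tcp_pos: [0.5846, -0.0042, 0.3055]
eef_rot: [-180.0, 0.2, 152.2]
wrist_force: [1.0, -1.9, -0.6]
opening: 0.0138
grip_force: 1.0
```

>>> send_rows(increments=[[[0,0,1],[0,0,0],0.16],[[0,0,1],[0,0,0],0.16],[[0,0,1],[0,0,0],0.16],[[0,0,1],[0,0,0],0.16],[[0,0,1],[0,0,0],0.16],[[0,0,1],[0,0,0],0.16],[[0,0,1],[0,0,0],0.16],[[0,0,1],[0,0,0],0.16]])

```text
time_s: 11.6
tcp_pos: [0.5841, -0.0042, 0.3054]
eef_rot: [180.0, 0.1, 120.2]
wrist_force: [-0.7, -2.2, 1.2]
opening: 0.0137
grip_force: 0.9
```

>>> send_rows(increments=[[[0,0,1],[0,0,0],0.16],[[0,0,1],[0,0,0],0.16],[[0,0,1],[0,0,0],0.16],[[0,0,1],[0,0,0],0.16],[[0,0,1],[0,0,0],0.16],[[0,0,1],[0,0,0],0.16],[[0,0,1],[0,0,0],0.16],[[0,0,1],[0,0,0],0.16]])

```text
time_s: 12.27
tcp_pos: [0.5837, -0.0037, 0.3052]
eef_rot: [180.0, 0.0, 88.2]
wrist_force: [-1.3, -0.7, -0.2]
opening: 0.0138
grip_force: 0.8
```

>>> send_rows(increments=[[[0,0,1],[0,0,0],0.16],[[0,0,1],[0,0,0],0.16],[[0,0,1],[0,0,0],0.16],[[0,0,1],[0,0,0],0.16],[[0,0,1],[0,0,0],0.16],[[0,0,0],[0,0,0],0.16]])

```text
time_s: 12.77
tcp_pos: [0.5837, -0.0031, 0.3052]
eef_rot: [180.0, -0.0, 68.4]
wrist_force: [-1.8, -0.6, 1.1]
opening: 0.0137
grip_force: 0.7
```

```bash
python3 - <<'E'
from plant import sense
s=sense();print(s["wrist_force"],s["ft_torque"],s["joint_pos"])
E
```

```text
[-1.8310496  -0.59893712  1.12250983] [-0.09758223  0.2817048   0.01903809] [  5.98853683  44.68113814 -17.70261369 101.874224    20.98628757
  36.68106163 -45.53038962]
```

>>> send_rows(increments=[[[0,0,1],[0,0,0],0.16],[[0,0,1],[0,0,0],0.16],[[0,0,0.5],[0,0,0],0.16],[[0,0,0],[0,0,0],0.16]])

```text
time_s: 13.1
tcp_pos: [0.5834, -0.0029, 0.3047]
eef_rot: [-179.9, 0.0, 58.5]
wrist_force: [-4.6, 0.1, 2.8]
opening: 0.0138
grip_force: 1.9
```

```bash
python3 - <<'E'
from plant import sense
s=sense();print(s["wrist_force"],s["ft_torque"],s["eef_rot"])
E
```

```text
[-4.58417541  0.13866193  2.76715048] [0.18396806 0.85328323 0.07469628] [-1.79943312e+02  2.46933000e-02  5.85138663e+01]
```

>>> send_rows(increments=[[[0,0,0.7],[0,0,0],0.16],[[0,0,0],[0,0,0],0.16],[[0,0,-1],[0,0,0],0.16],[[0,0,-1],[0,0,0],0.25],[[0,0,0],[0,0,0],0.4],[[0,0,0],[0,0,-1],0.4],[[0,0,0],[0,0,-1],0.4],[[0,0,0],[0,0,-1],0.4]])

```text
time_s: 13.77
tcp_pos: [0.5845, -0.0034, 0.3952]
eef_rot: [180.0, -0.1, 63.6]
wrist_force: [-0.1, 0.6, -0.4]
opening: 0.0339
grip_force: 0.0
```

>>> send_rows(increments=[[[0,0,0],[0,0,-0.5],0.4],[[0,0,0],[0,0,0],0.4]])

```text
time_s: 13.93
tcp_pos: [0.5858, -0.0031, 0.4136]
eef_rot: [179.5, -0.3, 63.6]
wrist_force: [-0.1, 1.0, 0.7]
opening: 0.0342
grip_force: 0.0
```

```bash
cat > fin.py <<'E'
import sys
from h import *
from plant import sense,capture,cut_out,recognise
n,cx,cy=sys.argv[1],float(sys.argv[2]),float(sys.argv[3])
s=sense();print(s["tcp_pos"],s["eef_rot"],s["opening"])
d=capture("wrist");np.save("pics/wf.npy",d,allow_pickle=True);print("proj axis",proj(d,[[cx,cy,.126],[cx,cy,.156]]))
g=d["img"].max(2)
# dark pixels near cap: fin
c=proj(d,[[cx,cy,.14]])[0];yy,xx=np.mgrid[:384,:512]
m=(g<45)&(np.hypot(xx-c[0],yy-c[1])<45)
k,l,st,ce=cv2.connectedComponentsWithStats(m.astype(np.uint8))
for i in range(1,k):
  if st[i,4]>60:
    q=np.c_[xx[l==i],yy[l==i]].astype(np.float32);r=cv2.minAreaRect(q);b=cv2.boxPoints(r)
    w=np.array([ray(d,p,.15)[:2] for p in b]);e=[w[1]-w[0],w[2]-w[1]];e=max(e,key=np.linalg.norm);mid=w.mean(0)
    print(st[i],np.round(mid,4),"len",np.round(np.linalg.norm(e),4),"dir",np.degrees(np.arctan2(e[1],e[0])),"dir from centre",np.degrees(np.arctan2(mid[1]-cy,mid[0]-cx)))
for f in("a_fin","a_cap","tank_a"):
  print(f,[(x["conf"],x["position"],int(x["pixels"].sum())) for x in cut_out("wrist",f)])
E
python3 fin.py a_fin .5835 -.0045
```

```text
[ 0.58580434 -0.00311529  0.4135664 ] [179.49676881  -0.31978459  63.59233711] 0.03424661368566741
proj axis [[255.09168339 193.55781065]
 [254.89787281 203.90624722]]
[246 170  14  33 412] [0.5875 0.0077] len 0.0259 dir -116.39598227161854 dir from centre 72.01226459780366
a_fin [(0.82, [252.4, 189.9], 3081), (0.47, [437.1, 298.0], 990)]
a_cap [(0.73, [254.4, 192.2], 2961)]
tank_a [(0.84, [253.9, 177.9], 9911)]
```

>>> send_rows(increments=[[[0,0,0],[0.95,-0.68,0],0.4],[[0,0,0],[0.95,-0.68,0],0.4],[[0,0,0],[0.95,-0.68,0],0.4],[[0,0,0],[0.95,-0.68,0],0.4],[[0,0,0],[0.95,-0.68,0],0.4],[[0,0,0],[0.95,-0.68,0],0.4],[[0,0,0],[0.95,-0.68,0],0.4],[[0,0,0],[0.95,-0.68,0],0.4]])

```text
time_s: 14.8
tcp_pos: [0.5383, 0.2749, 0.4076]
eef_rot: [-179.9, 0.1, 63.6]
wrist_force: [0.3, -0.7, 0.2]
opening: 0.0339
grip_force: 0.0
```

>>> send_rows(increments=[[[0,0,-1],[0.95,-0.68,0],0.4],[[0,0,-1],[0,0,0],0.4],[[0,0,-1],[0,0,0],0.4],[[0,0,-1],[0,0,0],0.4],[[0,0,-1],[0,0,0],0.4],[[0,0,0],[0,0,0],0.4]])

```text
time_s: 15.3
tcp_pos: [0.5333, 0.3078, 0.4074]
eef_rot: [-179.9, 0.1, 83.7]
wrist_force: [-0.4, -0.1, -0.1]
opening: 0.034
grip_force: 0.0
```

```bash
python3 fin.py b_fin .535 .308; python3 - <<'E'
from h import *
d=np.load("pics/wf.npy",allow_pickle=True).item()
cv2.imwrite("pics/w6.png",cv2.resize(d["img"][80:300,140:390,::-1],None,fx=2.7,fy=2.7,interpolation=cv2.INTER_CUBIC))
E
```

```text
[0.53329633 0.30775007 0.40740488] [-1.79866882e+02  9.73846617e-02  8.37320448e+01] 0.0339728586814803
proj axis [[262.17777796 190.21947336]
 [262.41251447 200.74104829]]
[252 156  14  34 420] [0.5342 0.3285] len 0.0255 dir -95.95120347331952 dir from centre 92.10336696440362
a_fin []
a_cap []
tank_a [(0.63, [259.3, 166.3], 9824)]
```

View pics/w6.png

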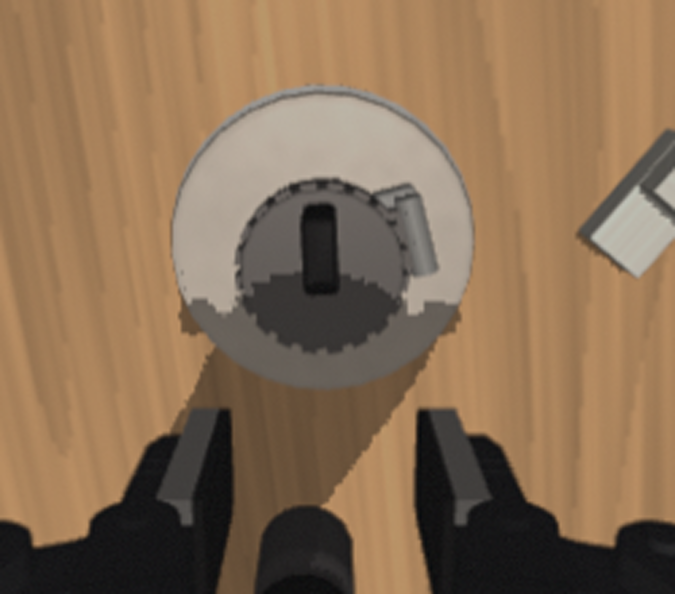

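Tank B is shut: cap centre at crop (321,266), fin pointing straight up the picture, hinge bar at (417,235) running (403,195)-(430,275).

```bash
python3 - <<'E'
from h import *
d=np.load("pics/wf.npy",allow_pickle=True).item()
f=lambda x,y,z:ray(d,(140+x/2.7,80+y/2.7),z)
c=f(321,265,.122);b=f(323,238,.092)
h1,h2=f(405,194,.112),f(429,275,.112);h=f(417,235,.112)
print(c,b,h,np.degrees(np.arctan2(*(h-c)[1::-1])),np.degrees(np.arctan2(*(h1-h2)[1::-1]))-90)
print(f(319,206,.156),f(320,285,.126))
print(proj(d,[[.5333,.3078,.24]]))
E
```

```text
[0.53324971 0.31783055 0.122     ] [0.53411023 0.32046815 0.092     ] [0.56510378 0.32212015 0.112     ] 7.669545948245884 11.632808132090545
[0.53549908 0.34191676 0.156     ] [0.53235725 0.31240051 0.126     ]
[[260.15347834 252.18429306]]
```

```bash
python3 - <<'E'
from h import *
d=np.load("pics/w5.npy",allow_pickle=True).item()
f=lambda x,y,z:ray(d,(150+x/3.1,110+y/3.1),z)
print("A",f(338,288,.122),f(162,85,.094),f(516,90,.094),"fin",f(345,206,.156),f(337,341,.126))
w=np.load("pics/wf.npy",allow_pickle=True).item()
for c in((.534,.309),(.534,.313),(.534,.317)):
  a=np.radians(np.arange(0,360,90)+83.7)
  P=np.c_[c[0]+.054*np.cos(a),c[1]+.054*np.sin(a),0*a+.092];Q=np.c_[c[0]+.026*np.cos(a),c[1]+.026*np.sin(a),0*a+.126]
  print(c,((proj(w,P)-[140,80])*2.7).round().tolist(),((proj(w,Q)-[140,80])*2.7).round().tolist())
t=np.load("pics/top0.npy",allow_pickle=True).item()
for c in((.534,.309),(.534,.313),(.534,.317)):
  a=np.radians(np.arange(0,360,90))
  P=np.c_[c[0]+.054*np.cos(a),c[1]+.054*np.sin(a),0*a+.092]
  print(c,((proj(t,P)-[110,110])*2.5).round().tolist())
E
```

```text
A [ 0.58162721 -0.00300817  0.122     ] [ 0.54138857 -0.04990204  0.094     ] [0.53576325 0.0376111  0.094     ] fin [ 0.55462759 -0.00372754  0.156     ] [ 0.59312179 -0.00233534  0.126     ]
(0.534, 0.309) [[327.0, 114.0], [174.0, 270.0], [326.0, 411.0], [479.0, 270.0]] [[327.0, 213.0], [244.0, 295.0], [326.0, 373.0], [409.0, 295.0]]
(0.534, 0.313) [[325.0, 102.0], [172.0, 259.0], [325.0, 401.0], [478.0, 259.0]] [[325.0, 200.0], [242.0, 282.0], [325.0, 361.0], [408.0, 283.0]]
(0.534, 0.317) [[324.0, 90.0], [170.0, 248.0], [324.0, 391.0], [477.0, 248.0]] [[324.0, 187.0], [240.0, 270.0], [323.0, 349.0], [407.0, 270.0]]
(0.534, 0.309) [[92.0, 200.0], [43.0, 249.0], [89.0, 298.0], [139.0, 249.0]]
(0.534, 0.313) [[88.0, 200.0], [39.0, 249.0], [86.0, 298.0], [135.0, 249.0]]
(0.534, 0.317) [[85.0, 200.0], [36.0, 249.0], [82.0, 298.0], [132.0, 249.0]]
```

>>> send_rows(increments=[[[0,0,0],[0.2,0,1],0.4],[[0,0,0],[0,0,1],0.4],[[0,0,0],[0,0,0.9],0.35],[[0,0,0],[0,0,0.5],0.3],[[0,0,0],[0,0,0],0.2],[[0,0,0],[0,0,0],0.16],[[0,0,0],[0,0,0],0.16]])

```text
time_s: 16.08
tcp_pos: [0.5344, 0.3144, 0.3082]
eef_rot: [179.9, -0.1, 83.6]
wrist_force: [-0.7, 0.4, -0.5]
opening: 0.0137
grip_force: 0.5
```

>>> send_rows(increments=[[[0,0,-1],[0,0,0],0.16],[[0,0,-1],[0,0,0],0.16],[[0,0,-1],[0,0,0],0.16],[[0,0,-1],[0,0,0],0.16],[[0,0,-1],[0,0,0],0.16],[[0,0,-1],[0,0,0],0.16],[[0,0,-1],[0,0,0],0.16],[[0,0,-1],[0,0,0],0.16]])

```text
time_s: 16.75
tcp_pos: [0.5355, 0.3141, 0.3093]
eef_rot: [179.7, 0.0, 115.7]
wrist_force: [2.9, 0.9, -1.5]
opening: 0.0135
grip_force: 1.2
```

```bash
python3 - <<'E'
from plant import sense
s=sense();print(s["wrist_force"],s["ft_torque"],s["joint_pos"])
E
```

```text
[ 2.93444404  0.89696456 -1.45929226] [ 0.12566655 -0.50193127 -0.01911089] [-18.70253154  48.24725599 -29.31533818  94.84899753  31.25124864
  44.97842577 -36.58659452]
```

>>> send_rows(increments=[[[0,0,-1],[0,0,0],0.16],[[0,0,-1],[0,0,0],0.16],[[0,0,-1],[0,0,0],0.16],[[0,0,-1],[0,0,0],0.16],[[0,0,-1],[0,0,0],0.16],[[0,0,-1],[0,0,0],0.16],[[0,0,-1],[0,0,0],0.16],[[0,0,-1],[0,0,0],0.16]])

```text
time_s: 17.42
tcp_pos: [0.5353, 0.3151, 0.3095]
eef_rot: [179.6, 0.1, 147.8]
wrist_force: [1.0, 2.6, -1.3]
opening: 0.0138
grip_force: 1.5
```

>>> send_rows(increments=[[[0,0,-1],[0,0,0],0.16],[[0,0,-1],[0,0,0],0.16],[[0,0,-1],[0,0,0],0.16],[[0,0,-1],[0,0,0],0.16],[[0,0,-1],[0,0,0],0.16],[[0,0,-1],[0,0,0],0.16],[[0,0,-1],[0,0,0],0.16],[[0,0,-1],[0,0,0],0.16]])

```text
time_s: 18.08
tcp_pos: [0.5344, 0.3156, 0.3095]
eef_rot: [179.7, 0.2, 179.8]
wrist_force: [-0.9, 3.7, -1.0]
opening: 0.0137
grip_force: 1.5
```

>>> send_rows(increments=[[[0,0,-1],[0,0,0],0.16],[[0,0,-1],[0,0,0],0.16],[[0,0,-1],[0,0,0],0.16],[[0,0,-1],[0,0,0],0.16],[[0,0,-1],[0,0,0],0.16],[[0,0,0],[0,0,0],0.16]])

```text
time_s: 18.58
tcp_pos: [0.5342, 0.3156, 0.3094]
eef_rot: [179.8, 0.2, -160.3]
wrist_force: [-1.3, 3.7, 1.5]
opening: 0.0136
grip_force: 1.9
```

```bash
python3 - <<'E'
from plant import sense
s=sense();print(s["wrist_force"],s["ft_torque"],s["joint_pos"])
E
```

```text
[-1.31233426  3.67660405  1.54902322] [0.76676543 0.24938084 0.00165136] [ -8.86318149  53.92038619 -50.38062517  94.32416444  48.69332485
  55.72902798  33.01231376]
```

>>> send_rows(increments=[[[0,0,-1],[0,0,0],0.16],[[0,0,1],[0,0,0],0.16],[[0,0,1],[0,0,0],0.25],[[0,0,0],[0,0,0],0.35],[[0,0,0],[0,0,-1],0.35],[[0,0,0],[0,0,-1],0.35],[[0,0,0],[0,0,-1],0.35],[[0,0,0],[0,0,0],0.35]])

```text
time_s: 19.25
tcp_pos: [0.5349, 0.3155, 0.4041]
eef_rot: [179.8, 0.6, -164.4]
wrist_force: [0.4, 1.5, 0.8]
opening: 0.0302
grip_force: 0.0
```

```bash
python3 fin.py b_fin .534 .3145; python3 - <<'E'
from h import *
d=np.load("pics/wf.npy",allow_pickle=True).item()
cv2.imwrite("pics/w7.png",cv2.resize(d["img"][80:300,140:390,::-1],None,fx=2.7,fy=2.7,interpolation=cv2.INTER_CUBIC))
E
```

```text
[0.53493965 0.31547179 0.40409319] [ 179.76477071    0.58679107 -164.42062098] 0.030237417608592585
proj axis [[256.57850906 186.83799385]
 [256.36398496 197.4179633 ]]
[254 161  17  36 480] [0.5208 0.3151] len 0.0268 dir -170.78320832941768 dir from centre 177.18824948651076
a_fin []
a_cap [(0.7, [261.1, 187.6], 3090)]
tank_a [(0.97, [15.1, 135.5], 3371), (0.91, [258.6, 171.2], 9979)]
```

View pics/w7.png

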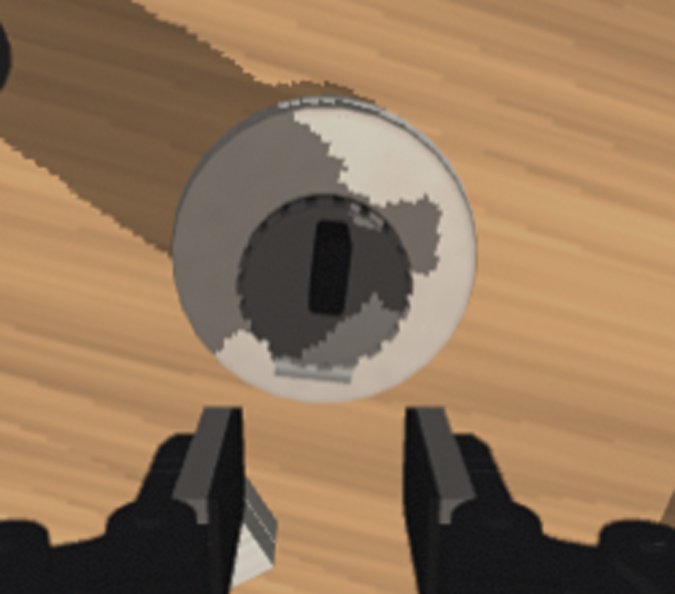

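The cap is loose: the fin points away from the hinge bar at (313,372), and it is centred between the fingers. I'll align the tool and go round to the fin's outer end.

>>> send_rows(increments=[[[0,0,1],[0,0,0],0],[[0,0,0.7],[0.9,0,0],0],[[0,0,0],[0.95,0,0],0],[[0,0,0],[0,0,1],0],[[0,0,0],[0,0,1],0],[[0,0,0],[0,0,0.8],0],[[0,0,0],[0,0,0],0]])

```text
time_s: 20.03
tcp_pos: [0.4784, 0.3017, 0.3078]
eef_rot: [-179.6, -0.5, -171.2]
wrist_force: [-0.1, -0.6, -0.2]
opening: 0.0001
grip_force: 0.0
```

```bash
python3 - <<'E'
from plant import sense
s=sense();print(s["tcp_pos"],s["eef_rot"],s["wrist_force"],s["joint_pos"])
E
```

```text
[0.47841492 0.30165408 0.30780841] [-179.60326651   -0.49076158 -171.15456838] [-0.1241818  -0.58059873 -0.18525235] [-10.70747009  49.88510859 -47.22011862 103.80362255  47.73804974
  49.36525489  17.23504507]
```

>>> send_rows(increments=[[[0,0,0],[0,0.15,-0.33],0],[[0,0,0],[-0.3,0,0],0],[[0,0,0],[-0.3,0,0],0],[[0,0,0],[-0.3,0,-0.05],0],[[0,0,0],[-0.3,0,-0.05],0],[[0,0,0],[-0.3,0,-0.05],0],[[0,0,0],[-0.3,0,-0.05],0],[[0,0,0],[0,0,0],0]])

```text
time_s: 20.7
tcp_pos: [0.53, 0.3218, 0.336]
eef_rot: [179.4, 0.1, -171.0]
wrist_force: [-10.6, 1.3, 23.8]
opening: 0.0003
grip_force: 11.4
```

```bash
cat > fl.py <<'E'
from h import *
from plant import sense,capture,cut_out
s=sense();print(np.round(s["tcp_pos"],4),np.round(s["eef_rot"],1),np.round(s["wrist_force"],1))
hx,hy,yw=.534+.032*np.cos(.157),.3153+.032*np.sin(.157),.157
for cam in("scene","top","wrist"):
  d=capture(cam)
  for t in(0,.5,1,1.5,1.8,2.1):
    a,b=-48*np.cos(t)+33*np.sin(t),48*np.sin(t)+33*np.cos(t)
    print(cam,t,proj(d,[[hx+a/1e3*np.cos(yw),hy+a/1e3*np.sin(yw),.108+b/1e3]])[0].round(0))
  for n in("b_fin","b_cap"):print(n,[(round(x["conf"],2),np.round(x["position"]),int(x["pixels"].sum())) for x in cut_out(cam,n)])
E
python3 fl.py
```

```text
[0.53   0.3218 0.336 ] [ 1.794e+02  1.000e-01 -1.710e+02] [-10.6   1.3  23.8]
scene 0 [329. 115.]
scene 0.5 [337. 113.]
scene 1 [348. 116.]
scene 1.5 [357. 124.]
scene 1.8 [360. 130.]
scene 2.1 [362. 136.]
b_fin [(0.62, array([337., 120.]), 332), (0.44, array([246., 194.]), 519)]
b_cap [(0.75, array([333., 123.]), 400), (0.68, array([137., 349.]), 4545)]
top 0 [140. 214.]
top 0.5 [137. 206.]
top 1 [135. 195.]
top 1.5 [134. 185.]
top 1.8 [135. 180.]
top 2.1 [136. 177.]
b_fin []
b_cap [(0.54, array([278., 258.]), 134)]
wrist 0 [242. 208.]
wrist 0.5 [241. 259.]
wrist 1 [242. 311.]
wrist 1.5 [243. 342.]
wrist 1.8 [244. 346.]
wrist 2.1 [245. 342.]
b_fin [(0.79, array([228., 236.]), 2615)]
b_cap [(0.66, array([228., 232.]), 2491)]
```

>>> send_rows(increments=[[[0,0,0],[0.1,0,-0.5],0],[[0,0,0],[0.3,0,-0.8],0],[[0,0,0],[0.5,0,0],0],[[0,0,0],[0.9,0,0],0],[[0,0,0],[0,0,0],0],[[0,0,0],[0,0,0],0]])

```text
time_s: 21.65
tcp_pos: [0.478, 0.3091, 0.3705]
eef_rot: [180.0, 0.1, -171.0]
wrist_force: [0.4, 1.0, 0.6]
opening: -0.0003
grip_force: 0.0
```

```bash
cat > fl2.py <<'E'
from h import *
from plant import sense,capture,cut_out
s=sense();print(np.round(s["tcp_pos"],4),np.round(s["eef_rot"],2),np.round(s["wrist_force"],1))
yw=.157;c=np.array([.534,.3153])
for cam in("scene","wrist"):
  d=capture(cam);np.save(f"pics/{cam}f.npy",d,allow_pickle=True)
  g=d["img"].max(2);yy,xx=np.mgrid[:384,:512];p=proj(d,[[*c,.14]])[0]
  m=(g<45)&(np.hypot(xx-p[0],yy-p[1])<(60 if cam=="wrist" else 30))
  k,l,st,ce=cv2.connectedComponentsWithStats(m.astype(np.uint8))
  for i in range(1,k):
    if st[i,4]>25:print(cam,"dark",st[i],ce[i].round(),cv2.boxPoints(cv2.minAreaRect(np.c_[xx[l==i],yy[l==i]].astype(np.float32))).round().tolist())
  for t in(0,.2,.4,.6,.9,1.2,1.6,1.8,2.0):
    o=[]
    for r,h in((-59,48),(-37,48),(-59,18),(-37,18)):
      a,b=r*np.cos(t)+h*np.sin(t),-r*np.sin(t)+h*np.cos(t);a+=32
      o.append([c[0]+a/1e3*np.cos(yw),c[1]+a/1e3*np.sin(yw),.108+b/1e3])
    print(cam,t,proj(d,o).round().tolist())
E
python3 fl2.py
```

```text
[0.478  0.3091 0.3705] [ 1.7997e+02  1.3000e-01 -1.7105e+02] [0.4 1.  0.6]
scene dark [335 109  12  12  81] [341. 114.] [[335.0, 113.0], [344.0, 109.0], [347.0, 116.0], [338.0, 120.0]]
scene 0 [[326.0, 109.0], [334.0, 112.0], [325.0, 118.0], [332.0, 122.0]]
scene 0.2 [[331.0, 107.0], [338.0, 112.0], [327.0, 115.0], [333.0, 120.0]]
scene 0.4 [[335.0, 106.0], [342.0, 113.0], [330.0, 113.0], [336.0, 120.0]]
scene 0.6 [[341.0, 107.0], [346.0, 114.0], [333.0, 112.0], [338.0, 119.0]]
scene 0.9 [[349.0, 110.0], [352.0, 118.0], [339.0, 112.0], [342.0, 120.0]]
scene 1.2 [[356.0, 115.0], [357.0, 123.0], [346.0, 114.0], [347.0, 122.0]]
scene 1.6 [[364.0, 125.0], [362.0, 132.0], [354.0, 119.0], [352.0, 126.0]]
scene 1.8 [[367.0, 131.0], [363.0, 137.0], [357.0, 123.0], [354.0, 129.0]]
scene 2.0 [[369.0, 136.0], [363.0, 141.0], [360.0, 127.0], [355.0, 132.0]]
wrist dark [ 196  231  120  109 7673] [256. 294.] [[182.0, 286.0], [263.0, 217.0], [330.0, 295.0], [248.0, 364.0]]
wrist 0 [[255.0, 257.0], [255.0, 286.0], [255.0, 238.0], [256.0, 264.0]]
wrist 0.2 [[255.0, 280.0], [255.0, 304.0], [255.0, 251.0], [256.0, 274.0]]
wrist 0.4 [[255.0, 305.0], [255.0, 322.0], [255.0, 266.0], [255.0, 285.0]]
wrist 0.6 [[255.0, 330.0], [255.0, 339.0], [255.0, 284.0], [255.0, 296.0]]
wrist 0.9 [[255.0, 361.0], [255.0, 357.0], [255.0, 312.0], [255.0, 313.0]]
wrist 1.2 [[255.0, 383.0], [256.0, 368.0], [255.0, 338.0], [256.0, 327.0]]
wrist 1.6 [[256.0, 392.0], [256.0, 369.0], [255.0, 363.0], [256.0, 340.0]]
wrist 1.8 [[256.0, 390.0], [256.0, 364.0], [256.0, 369.0], [256.0, 343.0]]
wrist 2.0 [[256.0, 384.0], [256.0, 357.0], [256.0, 371.0], [256.0, 343.0]]
```

>>> send_rows(increments=[[[0,0,0],[0,-0.08,1],0],[[0,0,0],[0,0,1],0],[[0,0,0],[0,0,0.3],0],[[0,0,0],[-0.3,0,0],0],[[0,0,0],[-0.3,0,0],0],[[0,0,0],[-0.3,0,-0.1],0],[[0,0,0],[-0.3,0,-0.1],0],[[0,0,0],[-0.3,0,-0.1],0]])

```text
time_s: 22.42
tcp_pos: [0.5229, 0.3138, 0.3091]
eef_rot: [180.0, -0.2, -171.1]
wrist_force: [-14.2, -2.6, 12.8]
opening: -0.0003
grip_force: 10.7
```

>>> send_rows(increments=[[[0,0,0],[-0.3,0,-0.1],0],[[0,0,0],[-0.3,0,-0.15],0],[[0,0,0],[-0.3,0,-0.15],0],[[0,0,0],[0,0,0],0]])

```text
time_s: 22.75
tcp_pos: [0.55, 0.3201, 0.326]
eef_rot: [179.7, 0.1, -171.1]
wrist_force: [-6.2, -3.0, 25.9]
opening: -0.0001
grip_force: 13.3
```

```bash
python3 fl2.py | grep -v "^wrist"
```

```text
[0.55   0.3201 0.326 ] [ 1.7968e+02  1.4000e-01 -1.7114e+02] [-6.2 -3.  25.9]
scene dark [328  89  28  29 336] [342. 100.] [[322.0, 103.0], [337.0, 83.0], [356.0, 97.0], [340.0, 117.0]]
scene dark [339 117  13  17  31] [344. 125.] [[337.0, 132.0], [349.0, 115.0], [351.0, 117.0], [340.0, 133.0]]
scene dark [351 123  12  11  79] [357. 128.] [[351.0, 129.0], [355.0, 122.0], [364.0, 127.0], [360.0, 134.0]]
scene 0 [[326.0, 109.0], [334.0, 112.0], [325.0, 118.0], [332.0, 122.0]]
scene 0.2 [[331.0, 107.0], [338.0, 112.0], [327.0, 115.0], [333.0, 120.0]]
scene 0.4 [[335.0, 106.0], [342.0, 113.0], [330.0, 113.0], [336.0, 120.0]]
scene 0.6 [[341.0, 107.0], [346.0, 114.0], [333.0, 112.0], [338.0, 119.0]]
scene 0.9 [[349.0, 110.0], [352.0, 118.0], [339.0, 112.0], [342.0, 120.0]]
scene 1.2 [[356.0, 115.0], [357.0, 123.0], [346.0, 114.0], [347.0, 122.0]]
scene 1.6 [[364.0, 125.0], [362.0, 132.0], [354.0, 119.0], [352.0, 126.0]]
scene 1.8 [[367.0, 131.0], [363.0, 137.0], [357.0, 123.0], [354.0, 129.0]]
scene 2.0 [[369.0, 136.0], [363.0, 141.0], [360.0, 127.0], [355.0, 132.0]]
```

>>> send_rows(increments=[[[0,0,0],[0,0,-0.3],0],[[0,0,0],[-0.2,0,-0.05],0],[[0,0,0],[-0.3,0,0],0],[[0,0,0],[-0.2,0,0],0],[[0,0,0],[0,0,0],0]])

```text
time_s: 23.27
tcp_pos: [0.5729, 0.32, 0.3301]
eef_rot: [-180.0, 0.0, -171.3]
wrist_force: [0.5, 0.6, -0.7]
opening: 0.0
grip_force: 0.0
```

```bash
python3 fl2.py | grep -v "^wrist"|head -5
```

```text
[0.5729 0.32   0.3301] [-1.7999e+02  4.0000e-02 -1.7133e+02] [ 0.5  0.6 -0.7]
scene dark [336  92  24  30 317] [348. 105.] [[335.0, 97.0], [354.0, 89.0], [364.0, 114.0], [345.0, 122.0]]
scene dark [340 120  16  15  29] [348. 126.] [[340.0, 134.0], [354.0, 119.0], [355.0, 120.0], [340.0, 134.0]]
scene dark [353 127   9  10  53] [358. 131.] [[353.0, 131.0], [358.0, 126.0], [363.0, 131.0], [358.0, 136.0]]
scene 0 [[326.0, 109.0], [334.0, 112.0], [325.0, 118.0], [332.0, 122.0]]
```

>>> send_rows(increments=[[[0,0,0],[0.3,0,0],0],[[0,0,0],[0.6,0,-0.3],0],[[0,0,0],[0.6,0,-1],0],[[0,0,0],[1,0,-1],0],[[0,0,0],[1,0,-1],0],[[0,0,0],[0,0,0],0],[[0,0,0],[0,0,0],0]])

```text
time_s: 23.95
tcp_pos: [0.4671, 0.3051, 0.4303]
eef_rot: [180.0, 0.2, -171.0]
wrist_force: [0.8, -0.2, -0.5]
opening: -0.0003
grip_force: 0.0
```

```bash
python3 fl2.py | grep -v "^wrist"|head -4; python3 - <<'E'
from h import *
from plant import capture,recognise
for cam in("scene","top"):
  d=capture(cam);g=d["img"].max(2);yy,xx=np.mgrid[:384,:512]
  # tank A fin: predicted at tight flat
  for nm,ang in(("tight",69.4),("loose",184)):
    a=np.radians(ang);print(cam,nm,proj(d,[[.5835+r*np.cos(a),-.0045+r*np.sin(a),z] for r in(.005,.027) for z in(.126,.156)]).round().tolist())
  p=proj(d,[[.5835,-.0045,.14]])[0];m=(g<45)&(np.hypot(xx-p[0],yy-p[1])<25)
  k,l,st,ce=cv2.connectedComponentsWithStats(m.astype(np.uint8))
  print([(st[i].tolist(),ce[i].round(1).tolist()) for i in range(1,k) if st[i,4]>15])
  for n in("spray","lensjar","glasses","carton","gauge","driver","tags"):print(cam,n,[np.round(x["position"]).tolist() for x in recognise(cam,n)[:1]])
E
```

```text
[0.4671 0.3051 0.4303] [ 1.7996e+02  1.7000e-01 -1.7101e+02] [ 0.8 -0.2 -0.5]
scene dark [353 127   9  10  53] [358. 131.] [[353.0, 131.0], [358.0, 126.0], [363.0, 131.0], [358.0, 136.0]]
scene 0 [[326.0, 109.0], [334.0, 112.0], [325.0, 118.0], [332.0, 122.0]]
scene 0.2 [[331.0, 107.0], [338.0, 112.0], [327.0, 115.0], [333.0, 120.0]]
scene tight [[246.0, 191.0], [246.0, 181.0], [256.0, 189.0], [256.0, 179.0]]
scene loose [[242.0, 190.0], [242.0, 181.0], [235.0, 184.0], [235.0, 175.0]]
[([263, 172, 6, 13, 40], [265.0, 178.5]), ([243, 180, 10, 12, 102], [247.1, 185.7]), ([234, 202, 13, 4, 18], [240.4, 204.3])]
scene spray [[174.0, 211.0]]
scene lensjar [[349.0, 127.0]]
scene glasses [[194.0, 172.0]]
scene carton [[343.0, 230.0]]
scene gauge [[368.0, 192.0]]
scene driver [[226.0, 304.0]]
scene tags [[137.0, 353.0]]
top tight [[259.0, 190.0], [258.0, 189.0], [251.0, 187.0], [250.0, 186.0]]
top loose [[260.0, 192.0], [260.0, 191.0], [261.0, 201.0], [261.0, 200.0]]
[([254, 186, 7, 6, 27], [257.1, 188.2])]
top spray [[314.0, 209.0]]
top lensjar [[209.0, 222.0]]
top glasses [[274.0, 258.0]]
top carton [[261.0, 193.0]]
top gauge [[159.0, 162.0]]
top driver [[313.0, 146.0]]
top tags [[374.0, 151.0]]
```

```bash
python3 -c "
from plant import r
print(r.hand_in())"
```

```text
the job is handed in; nothing more can be done
None
```

I handed the job in at about 24 s on the robot's clock. By my measurements the open square tank is shut and screwed tight, the round tank's cap stands open at about 1.8 rad, and the other square tank and the bystanders were left alone; no verdict came back.

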